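# Brush out the dosing beaker and open the bleach jug

## Robot

A 6-joint arm with a two-finger parallel gripper is mounted at the origin on the work surface. World frame = base frame: x ahead of the robot, y to its left, z up, the work surface at z = 0. Lengths are in m, angles in rad, forces in N, time in s.
With the tool pointing down it reaches from about 0.375 to 0.9 m from the base axis. Payload 3.1 kg.
Tool frame: the origin (TCP) lies on the centre line of the jaws, within the pads' length; the fingertips stand 25 mm ahead of it and the grasp point (between the pads) lies 6 mm ahead of it (manip.tip_extent is the distance from the TCP to the fingertips, in m); z points along the fingers, y is the line along which they close (so a half turn about z gives the same grasp; the last joint's range is limited). The gripper opens to 85 mm and grips with 20 to 120 N. Pads are 22 mm wide; open, the fingers measure 114 mm over their backs; the gripper's body (76 mm by 85 mm) begins 54 mm behind the grasp point. The pads swing forward as they close: fully open they stand 13 mm farther back than shut.
Start: joints at [-1.377, 0.527, 1.433, -0, 1.181, -0.178], TCP at [0.228, -0.582, 0.256] pointing down, gripper open.
Joint ranges: [-3.08, 3.08], [-0.75, 2.2], [0.22, 2.44], [-1.43, 4.57], [0, 2.65], [-2.85, 2.85]. Speed limits (rad/s): [2.79, 2.79, 3.14, 3.14, 3.14, 3.14].

## Interface

Orientations are given as a unit quaternion [x, y, z, w].
In Python, from station import readout, imaging, order, manip gives the robot as it stands.
- The arm moves only by the tool move_arm, never from a script. Its argument "rows" is a list of rows, each a list of 7 numbers: the turn, a rotation vector about the tool's x, y, z in degrees, then the shift along the tool's x, y, z in mm, then the closure, from 0 (fully open) to 1 (shut). A call has 1 to 12 rows; each row is the pose to reach, as a shift and turn from the pose commanded when the call began, along the tool's axes at that moment; what a row does not reach only later rows make up. A row lasts 1/12 s, in which the tool goes at most 41.7 mm and 7.16 degrees, less where a joint would pass 70% of its speed; a pose out of reach is approached as far as the arm can. A call with a gripper value outside its range is refused whole. The fingers move at their own pace and stop on an object; "squeeze" is the grip in N (left out, the last holds). Time passes only in rows, so rows that repeat a pose let the fingers close. It gives the time, the measured TCP pose, the force, the opening and the grip force at its end, in the units of the state.
- readout.sense(): the state, without advancing time (a new reading comes with each control period).
- imaging.snapshot(name): name is "scene" or "top" or "wrist"; returns a dict with "img" (480x640x3 uint8, red, green, blue), "z_map" (480x640 float32, m along the optical axis (not along the pixel's ray), 0 where there is no reading), "fovy" (degrees; the focal length in pixels is half the picture's height over the tangent of half this angle, whatever the lens; pixels are square), "cx", "cy" (the principal point, pixels), "rvec" (rotation vector, rad) and "tvec" (3), from world to camera coordinates, as OpenCV has them. Camera axes: x right, y down, z forward; pixel columns grow to the right and rows downward; lengths in m; the calibration is good to about 2 mm. A picture is of the moment at which its call begins.
- order.sign_off(): hands the job in; it is judged then, once.
The state is a dict: "t": time; "q": joint angles; "qd": joint speeds; "tau": joint torques, N m; "tcp_pos": TCP position; "tool_rot": TCP orientation; "force": force on the tool from outside, world axes, zero at the start; "ft_torque": the same for the moment, N m; "finger_gap": opening from 0.0 (shut) to 1.0 (fully open); "gripper_force": force on a finger pad.
Only numpy, scipy, OpenCV 4.12 (cv2) and the standard library are available. Lean on these libraries where they do the work, as an engineer would, in place of code of your own. Each camera call takes 0.05 s, during which the arm holds its last target. There are 200 camera calls.

## Task

Get ready to measure out bleach: take the long bottle brush from its holder, brush out the blue dosing beaker with three full strokes, each down to the bottom and back up until the bristles reach the rim, and stand the brush back upright in its holder. Then press the red safety cap of the yellow jug down, keep it down while you twist it anticlockwise until it is free, and lift it straight off. Finish still holding the cap, level and at rest, a good 5 cm clear above the jug's open mouth, with jug, beaker and holder upright in their places and everything else on the table left alone.

Things in the scene. Friction and masses are not known exactly. Their poses are not given: they have to be found in the camera images.
- jug: Yellow bleach jug, about 0.85 kg, standing loose in its cradle (1.5 mm play a side), which stops it turning. Body 90 x 78 mm (x, y), 118 mm high; shoulder narrowing to a round neck, 33 mm diameter. Loop handle reaches 88 mm to the jug's -x, its top 148 mm up. Origin: centre of the underside, on the neck's axis, z up.
- jug_mouth (a point): Centre of the jug's mouth, the neck's top edge, 200 mm above the jug's origin. Apart from the neck and its two small bayonet lugs nothing of the jug is higher than 165 mm.
- cap: Red ribbed push-and-turn cap on the neck, 49 mm diameter, 27 mm high, 32 g. Origin: centre of its rim (underside), 184 mm above the jug's origin when locked; cap's and jug's x axes then agree. Must be kept 4 to 6 mm down to turn; turns anticlockwise from above. Free from 0.75 to 2.3 rad of turn (aim for 1.2), then it lifts straight off. Clockwise: a stop.
- cap_top (a point): Centre of the cap's flat top, 27 mm above its rim. A spring in the cap resists pressing: gives at 6 N, then 0.8 mm per newton, solid at 6 mm (14 N); sunk under 3.5 mm it cannot turn. Grip the round side at any yaw with about 40 N, then push down and twist; 20 mm free height below the rim.
- cradle: Grey sheet-steel bottle cradle screwed to the table: an open rectangular fence 101 x 89 mm outside, 40 mm high, 4 mm thick, with a 4 mm floor on which the jug stands. Origin: centre of its underside.
- brush: Long bottle brush standing upright, head down, in its holder: 235 mm long, about 70 g. White bristle head of 38 mm diameter from 0 to 62 mm, thin steel stem, green round handle of 22 mm diameter from 134 to 235 mm. Origin: centre of the head's lower end (its tip); z runs up the handle.
- brush_grip (a point): Point on the brush's axis in the handle, 205 mm above the tip: where to grip it from above (at any yaw).
- brush_holder: Round grey brush holder, 0.45 kg, standing loose on the table: an open tube 100 mm high on an 84 mm foot. Its bore is 47 mm wide, flaring to about 60 mm over the top 14 mm; inner floor 8 mm above the table, on which the brush's tip stands. Origin: centre of the underside.
- beaker: Blue plastic dosing beaker, about 0.22 kg, standing loose and empty on the table: 105 mm high, 66 mm outside diameter at the rim, 68 mm at the foot, walls 3 mm, inside at least 52 mm wide. Origin: centre of the underside.
- beaker_floor (a point): Centre of the beaker's inner floor, 5 mm above its underside.
- spray: Bystander: white spray bottle with blue head, 68 mm diameter, 191 mm high. Origin: underside.
- powder: Bystander: purple and white carton of washing powder lying flat, 150 x 120 x 70 mm. Origin: underside.
- sheets: Bystander: flat green box of dryer sheets, 75 x 120 x 45 mm. Origin: underside.
- pegs: Bystander: orange open tub of clothes pegs, 100 x 130 x 60 mm. Origin: underside.
- padlock: Bystander: brass padlock lying flat, 70 x 40 x 18 mm. Origin: underside of its case.
- scoop: Bystander: white powder scoop, cup 58 mm wide and 34 mm high with an 85 mm handle to its -x. Origin: underside of the cup.
- stain_stick: Bystander: upright stain stick with red cap, 31 mm diameter, 117 mm high. Origin: underside.
Not all that is in view belongs to the job. There is more than one size of the cap; the one meant has the size given above.

How it is judged:
On the way, in this order (a step that is already met when the one before it is completed fails the run):
1. first stroke down: the held brush's tip within 18 mm of the beaker's inner floor (horizontal distance between brush and beaker_floor below 0.03 m and z of brush in the frame of beaker_floor between -0.01 and 0.018 m and contact force between the fingers and brush above 0.3 N), for 0.05 s.
2. first stroke up: the tip at least 35 mm above the beaker's inner floor, in or over the beaker (horizontal distance between brush and beaker_floor below 0.03 m and z of brush in the frame of beaker_floor above 0.035 m and angle between brush's own z axis and vertical below 0.35 rad), for 0.05 s.
3. second stroke down: the held brush's tip within 18 mm of the beaker's inner floor (all of step 1), for 0.05 s.
4. second stroke up: the tip at least 35 mm above the beaker's inner floor, in or over the beaker (all of step 2), for 0.05 s.
5. third stroke down: the held brush's tip within 18 mm of the beaker's inner floor (all of step 3), for 0.05 s.
6. third stroke up: the tip at least 35 mm above the beaker's inner floor, in or over the beaker (all of step 4), for 0.05 s.
7. brush standing in its holder and let go (horizontal distance between brush and brush_holder below 0.02 m and z of brush in the frame of brush_holder below 0.03 m and angle between brush's own z axis and vertical below 0.2 rad and contact force between each of the arm, the fingers and brush below 0.05 N), for 0.3 s.
8. cap pressed down by more than 2.5 mm with the fingers (z of cap in the frame of jug below 0.1815 m and contact force between the fingers and cap above 1 N), for 0.05 s.
9. cap twisted past 0.6 rad while kept down (angle between the x axis of cap and the x axis of jug, either way round above 0.6 rad and z of cap in the frame of jug below 0.183 m and contact force between the fingers and cap above 1 N).
At the end, for the whole second after the job is handed in: Fingers hold the cap >1 N, rim >30 mm over the jug mouth, <40 mm off its axis, tilt <0.35, still, off the jug. Jug in its cradle (<8 mm off, tilt <0.1). Brush alone in its holder (tip <20 mm off axis, <30 mm up, tilt <0.2). Beaker, holder standing (tilt <0.1), moved <50 mm (all of step 7 and z of cap in the frame of jug above 0.23 m and horizontal distance between cap and jug below 0.04 m and angle between cap's own z axis and vertical below 0.35 rad and linear speed of each of cap, brush below 0.03 m/s and contact force between the fingers and cap above 1 N and contact force between cap and jug below 0.05 N and angle between each of jug, beaker, brush_holder's own z axis and vertical below 0.1 rad and horizontal distance between jug and cradle below 0.008 m and z of jug in the frame of cradle below 0.009 m and distance of each of beaker, brush_holder from where it was at the start of the episode below 0.05 m and height (world z) of each of beaker, brush_holder below 0.02 m); the arm keeps its last pose, push and grip.
It fails at once if a bystander shifted by more than 30 mm or knocked over (distance of any of spray, powder, sheets, pegs, padlock, scoop, stain_stick from where it was at the start of the episode above 0.03 m or angle between any of spray, powder, sheets, pegs, padlock, scoop, stain_stick's own z axis and vertical above 0.4 rad).
It fails at once if the beaker or the brush holder tipped by more than 0.4 rad (angle between any of beaker, brush_holder's own z axis and vertical above 0.4 rad).
It fails at once if the jug lifted more than 20 mm out of its cradle or tipped by more than 0.2 rad (z of jug in the frame of cradle above 0.024 m or angle between jug's own z axis and vertical above 0.2 rad).
It also fails if it takes over 72 s, if anything falls off the work surface, if the arm or the gripper's body presses on something with over 40 N, if the wrist force passes 120 N, or if a joint passes its speed limit or range.

## Working session

There is one attempt and no reset: what is moved stays moved. The work goes in short steps, Python scripts to look and compute and a tool call to move; the robot and the scene stay as the last step left them, time stands still between calls to the robot, and variables do not carry over. Pictures are saved under pics/ and viewed, at most 10 in all, crops included, and the job is handed in when it is done.

Besides the shell and the picture viewer there is one more tool, called after "Emit:" by a JSON object that holds its "op" and its "data". move_arm: Moves the arm, as the interface text tells. Its arguments: {"type":"object","properties":{"rows":{"type":"array"},"squeeze":{"type":"number"}},"required":["rows"]}

```bash
mkdir -p pics; ls; cat > h.py <<'E'
import numpy as np, cv2
from station import readout, imaging, order, manip
def save(s,f): cv2.imwrite(f,cv2.cvtColor(s["img"],cv2.COLOR_RGB2BGR))
def K(s):
    f=240/np.tan(np.radians(s["fovy"])/2); return f
def pw(s,u,v,z=None):
    f=K(s); R=cv2.Rodrigues(np.array(s["rvec"],float))[0]; t=np.array(s["tvec"],float).ravel()
    z=s["z_map"][int(round(v)),int(round(u))] if z is None else z
    p=np.array([(u-s["cx"])/f*z,(v-s["cy"])/f*z,z]); return R.T@(p-t)
def cloud(s):
    f=K(s); R=cv2.Rodrigues(np.array(s["rvec"],float))[0]; t=np.array(s["tvec"],float).ravel()
    v,u=np.mgrid[0:480,0:640]; z=s["z_map"].astype(float)
    p=np.stack([(u-s["cx"])/f*z,(v-s["cy"])/f*z,z],-1)
    w=(p-t)@R; w[z==0]=np.nan; return w
E
python3 - <<'E'
from h import *
import pickle
for n in("scene","top"):
    s=imaging.snapshot(n); save(s,f"pics/{n}1.png"); pickle.dump(s,open(n+".pkl","wb"))
    print(n,s["fovy"],s["cx"],s["cy"],s["rvec"],s["tvec"],[k for k in s])
print(readout.sense(), manip.tip_extent, dir(manip))
E
```

```text
pics
scene 42.86990932480122 326.3126491997154 239.03448773291765 [ 1.0404878   2.53391852 -0.89503221] [ 0.36555741 -0.24805576  1.69847292] ['img', 'z_map', 'fovy', 'cx', 'cy', 'rvec', 'tvec']
top 42.405831724563015 326.30364234192945 247.0981083353872 [ 2.06616977 -2.15455994  0.21939051] [0.06313221 0.57368895 1.37954608] ['img', 'z_map', 'fovy', 'cx', 'cy', 'rvec', 'tvec']
{'t': 0.1, 'q': array([-1.37646738e+00,  5.28383292e-01,  1.43377888e+00, -2.06474553e-06,
        1.18141180e+00, -1.78479695e-01]), 'qd': array([ 0.00093152, -0.00277855, -0.0032113 , -0.00116231, -0.0008964 ,
       -0.00114438]), 'tau': array([-4.30803766e-04, -4.43304849e+01, -1.78586447e+01, -2.39174879e-04,
        3.92895468e-03, -1.14466721e-05]), 'tcp_pos': array([ 0.22756631, -0.58145374,  0.25542373]), 'tool_rot': array([ 9.82676407e-01,  1.85327003e-01, -8.80520014e-06, -9.90621344e-04]), 'force': array([ 0.10155252,  0.64214348, -0.72167456]), 'ft_torque': array([-0.02910228,  0.01465453,  0.02433701]), 'gripper_force': 0.0, 'finger_gap': 0.9966068268229402} 0.025 ['PlanningError', '__class__', '__delattr__', '__dict__', '__dir__', '__doc__', '__eq__', '__format__', '__ge__', '__getattribute__', '__getstate__', '__gt__', '__hash__', '__init__', '__init_subclass__', '__le__', '__lt__', '__module__', '__ne__', '__new__', '__reduce__', '__reduce_ex__', '__repr__', '__setattr__', '__sizeof__', '__str__', '__subclasshook__', '__weakref__', 'tip_extent']
```

View pics/scene1.png

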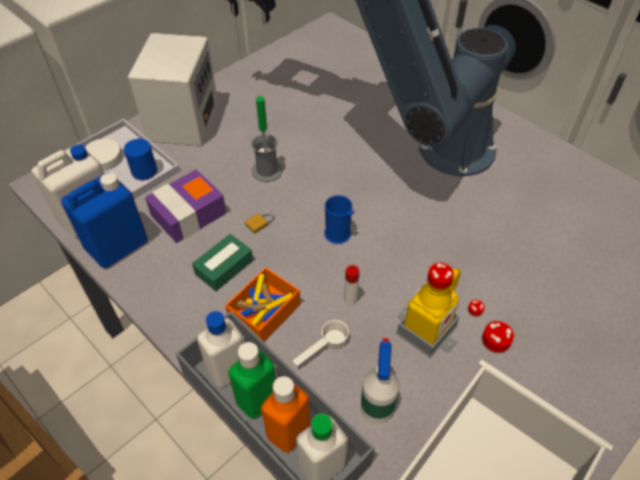

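View pics/top1.png

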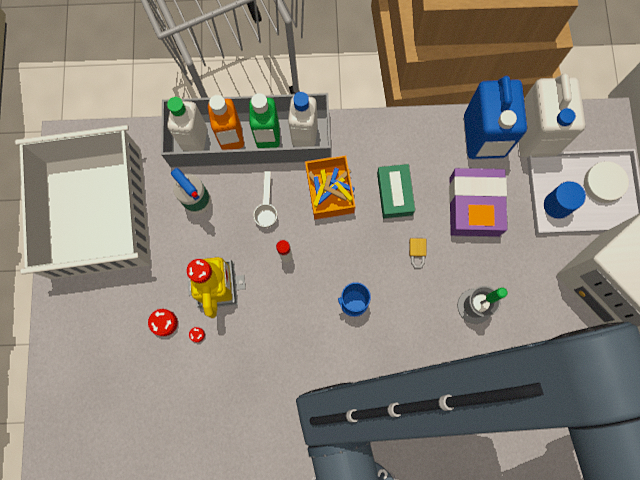

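The scene view shows the brush handle at (262,113) in its holder at (266,160), the blue beaker at (338,219), and the jug with its red cap at (441,275). The top view shows the brush handle end at (502,294), holder at (481,303), beaker at (355,299) and the cap on the jug at (199,270).

Possible mix-ups in the top view:
- **Cap:** on the jug (199,270), larger loose one (162,322), smaller loose one (197,335), stain stick (283,247).
- **Beaker:** dosing beaker (355,299), or a blue tumbler on the tray (564,199).
- **Jug:** yellow (210,280), blue (495,120), white (557,115).

I choose the cap on the yellow jug, the free-standing beaker and the green-handled brush. Next I measure them.

```bash
cat > m.py <<'E'
from h import *
import pickle
S={n:pickle.load(open(n+".pkl","rb")) for n in("scene","top")}
def reg(n,box,col=None):
    s=S[n];w=cloud(s);u0,v0,u1,v1=box
    P=w[v0:v1,u0:u1].reshape(-1,3);C=s["img"][v0:v1,u0:u1].reshape(-1,3).astype(int)
    r,g,b=C.T
    m={'red':(r>130)&(g<70)&(b<70),'green':(g>90)&(r<70)&(b<100),'blue':(b>90)&(r<60),'yellow':(r>150)&(g>110)&(b<80),None:r>-1}[col]
    P=P[m&~np.isnan(P[:,0])];return P
def circ(P):
    A=np.c_[2*P[:,:2],np.ones(len(P))];x=np.linalg.lstsq(A,(P[:,:2]**2).sum(1),rcond=None)[0]
    return x[:2],np.sqrt(x[2]+x[:2]@x[:2])
E
python3 - <<'E'
from m import *
np.set_printoptions(precision=4,suppress=True)
for n,box in(("top",(180,250,220,290)),("scene",(422,255,460,295)),("top",(145,305,180,338)),("top",(186,324,208,345))):
    P=reg(n,box,'red');top=P[P[:,2]>P[:,2].max()-.008]
    c,r=cv2.minEnclosingCircle((top[:,:2]*1000).astype(np.float32))
    print('cap',n,len(P),'zmax',np.percentile(P[:,2],[5,50,90,98]),'top mean',top.mean(0),np.array(c)/1000,r)
for n,box in(("top",(330,275,380,325)),("scene",(315,185,365,250))):
    P=reg(n,box,'blue');z=np.percentile(P[:,2],98);rim=P[P[:,2]>z-.006]
    print('beaker',n,len(P),z,rim.min(0),rim.max(0),circ(rim))
for n,box in(("top",(470,275,515,315)),("scene",(250,90,275,140))):
    P=reg(n,box,'green')
    print('brush',n,len(P),P[:,2].min(),P[:,2].max())
    if len(P):
        for z in np.arange(.13,.27,.02):
            q=P[abs(P[:,2]-z)<.01]
            if len(q):print('  ',z,len(q),q.mean(0),q.min(0)[:2],q.max(0)[:2])
for n,box in(("top",(450,275,515,330)),("scene",(240,125,295,190))):
    P=reg(n,box);q=P[abs(P[:,2]-.1)<.004];print('holder',n,len(q),q.min(0),q.max(0),circ(q))
    q=P[(P[:,2]>.003)&(P[:,2]<.09)];print('   lo',q.min(0),q.max(0))
P=reg("top",(180,245,250,320),'yellow');print('jug',P.min(0),P.max(0))
for nm,box in dict(spray=(160,160,212,215),stick=(270,235,300,265),scoop=(250,170,280,230),lock=(405,235,430,270),pegs=(300,150,360,220),sheets=(375,160,418,220)).items():
    P=reg("top",box);P=P[P[:,2]>.012];print(nm,P.min(0),P.max(0))
# crops
a=S["top"]["img"][235:355,130:270];b=S["top"]["img"][250:350,320:540]
a=cv2.resize(a,(466,400),interpolation=2);b=cv2.resize(b,(800,364)[:2],interpolation=2)[:, :]
b=cv2.resize(S["scene"]["img"][240:360,400:520],(330,400)[:2],interpolation=2)
cv2.imwrite("pics/crop1.png",cv2.cvtColor(np.hstack([a,b]),cv2.COLOR_RGB2BGR))
E
```

```text
cap top 336 zmax [0.2114 0.2159 0.2194 0.2213] top mean [0.506  0.3048 0.2169] [0.5058 0.306 ] 24.11277961730957
cap scene 321 zmax [0.2069 0.2147 0.217  0.2185] top mean [0.513  0.3065 0.215 ] [0.5104 0.3063] 24.692962646484375
cap top 456 zmax [0.03   0.0352 0.0395 0.042 ] top mean [0.4188 0.4274 0.0384] [0.4208 0.4272] 30.353357315063477
cap top 127 zmax [0.0143 0.0202 0.0252 0.0281] top mean [0.3894 0.3495 0.0238] [0.3893 0.3502] 16.46506118774414
beaker top 441 0.10974184537730895 [ 0.419  -0.0503  0.1038] [0.4821 0.0182 0.1118] (array([ 0.4505, -0.0198]), np.float64(0.0313535156007138))
beaker scene 919 0.10579927024164858 [ 0.4247 -0.0538  0.0998] [0.4887 0.0172 0.1094] (array([ 0.455 , -0.0201]), np.float64(0.031048019016014086))
brush top 82 0.1514510776658587 0.24838716089445867
   0.15 1 [ 0.4331 -0.2971  0.1515] [ 0.4331 -0.2971] [ 0.4331 -0.2971]
   0.20999999999999996 1 [ 0.4402 -0.3026  0.2068] [ 0.4402 -0.3026] [ 0.4402 -0.3026]
   0.22999999999999995 18 [ 0.4322 -0.3042  0.2386] [ 0.4254 -0.3129] [ 0.4394 -0.2968]
   0.24999999999999994 62 [ 0.4301 -0.3054  0.2432] [
[... 654 characters left out ...]
.2735  0.1038] (array([ 0.4301, -0.3066]), np.float64(0.03117503065262083))
   lo [ 0.3733 -0.4051  0.003 ] [ 0.5056 -0.246   0.0899]
holder scene 126 [ 0.4007 -0.3432  0.096 ] [ 0.4679 -0.2726  0.1038] (array([ 0.4349, -0.3069]), np.float64(0.03072933808329719))
   lo [ 0.2678 -0.4911  0.003 ] [ 0.5259 -0.2062  0.0899]
jug [ 0.4209  0.2659 -0.0042] [0.5753 0.343  0.1951]
spray [0.6722 0.3093 0.012 ] [0.8112 0.4206 0.1982]
stick [0.5542 0.1216 0.0124] [0.5842 0.1519 0.1246]
scoop [0.6365 0.1559 0.0123] [0.7761 0.2168 0.0433]
lock [ 0.5249 -0.201   0.0121] [ 0.5993 -0.1598  0.0282]
pegs [ 0.6572 -0.0387  0.012 ] [0.8117 0.0946 0.089 ]
sheets [ 0.6522 -0.1788  0.0124] [ 0.7818 -0.0931  0.0537]
```

View pics/crop1.png

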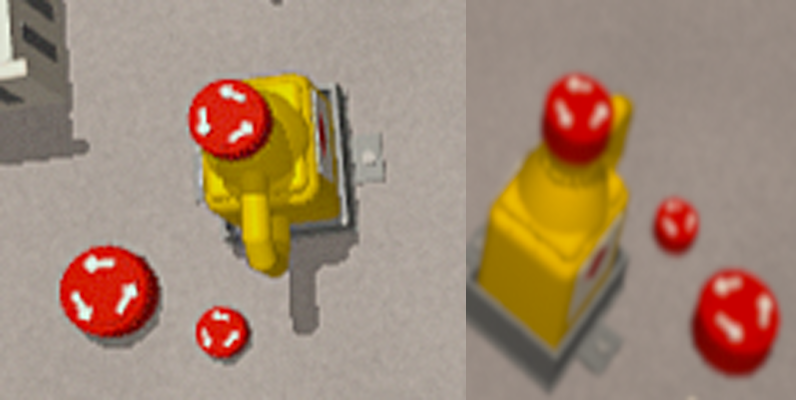

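The crop shows the jug cap at (230,118), between the bigger (108,292) and smaller (222,333) loose ones. Its measured radius of about 24.5 mm matches the 49 mm given. Next I'll check the white box beside the path and write a helper.

```bash
cat >> h.py <<'E'
from scipy.spatial.transform import Rotation as Ro
def plan(x,y,z,yaw=0.):
    """shift (mm) and turn (deg) in tool axes from measured pose to tool-down pose"""
    s=readout.sense();R=Ro.from_quat(s["tool_rot"])
    T=Ro.from_euler('z',yaw,degrees=True)*Ro.from_quat([1,0,0,0])
    sh=R.inv().apply(np.array([x,y,z])-s["tcp_pos"])*1000
    print("turn",np.round((R.inv()*T).as_rotvec(degrees=True),2),"shift",np.round(sh,1))
E
python3 - <<'E'
from m import *
P=reg("top",(540,215,640,330));P=P[P[:,2]>.15];print(P.min(0),P.max(0))
P=reg("scene",(130,30,220,145));P=P[P[:,2]>.1];print(np.nanmin(P,0),np.nanmax(P,0))
plan(.433,-.3045,.37)
E
```

```text
[ 0.3143222  -0.62593558  0.15001063] [ 0.59192114 -0.22975029  0.83039681]
[ 0.34653714 -0.74805444  0.10005313] [ 0.67706525 -0.502211    0.22763079]
turn [-0.11  0.   21.36] shift [ 292.2 -183.3 -114.1]
```

Emit:
{"op": "move_arm", "data": {"rows": [[0, 0, 0, 0, 0, -40, 0], [0, 0, 0, 0, 0, -80, 0], [0, 0, 4, 15, -10, -110, 0], [0, 0, 8, 50, -30, -114, 0], [0, 0, 12, 85, -53, -114, 0], [0, 0, 16, 120, -75, -114, 0], [0, 0, 20, 155, -97, -114, 0], [0, 0, 21.4, 190, -119, -114, 0], [0, 0, 21.4, 225, -141, -114, 0], [0, 0, 21.4, 258, -162, -114, 0], [0, 0, 21.4, 280, -176, -114, 0], [0, 0, 21.4, 292.2, -183.3, -114, 0]]}}

```text
t: 1.1
tcp_pos: [0.4343, -0.3014, 0.37]
tool_rot: [1.0, 0.001, -0.0, -0.001]
force: [-0.0, -0.1, -0.0]
finger_gap: 0.997
gripper_force: 0.0
```

```bash
python3 - <<'E'
from h import *
import pickle
s=imaging.snapshot("wrist");save(s,"pics/w1.png");pickle.dump(s,open("w1.pkl","wb"));st=readout.sense();print(st["tcp_pos"],st["force"],st["q"])
R=cv2.Rodrigues(np.array(s["rvec"]))[0];print("cam pos",-R.T@np.ravel(s["tvec"]),R[2])
E
```

```text
[ 0.43503846 -0.30046069  0.37001741] [ 0.98281815  0.67787586 -0.11791782] [-0.8173273   0.27661237  1.51782903  0.00269824  1.34879934  0.74919401]
cam pos [ 0.50568747 -0.30227216  0.48867864] [-2.82998033e-01  3.10387885e-04 -9.59120439e-01]
```

View pics/w1.png

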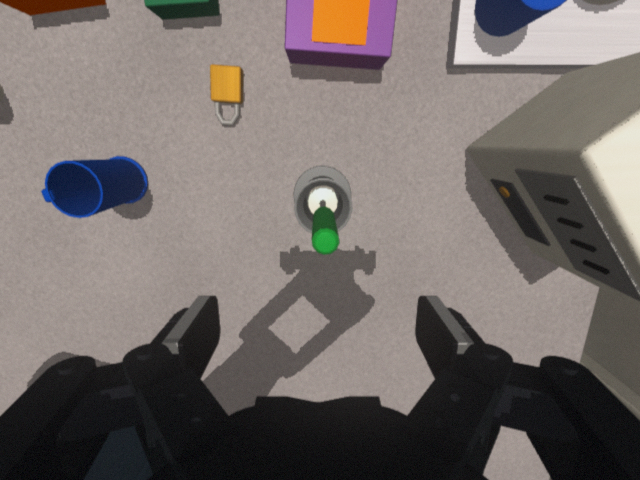

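The wrist view shows the brush handle end at (325,241), the holder rim around (323,198) and the beaker at (75,190).

```bash
python3 - <<'E'
from h import *
import pickle
np.set_printoptions(precision=4,suppress=True)
s=pickle.load(open("w1.pkl","rb"));w=cloud(s);I=s["img"].astype(int);r,g,b=I[...,0],I[...,1],I[...,2]
m=(g>90)&(r<70)&(b<110);m[:180]=0;m[270:]=0;m[:,:290]=0;m[:,360:]=0
P=w[m];P=P[~np.isnan(P[:,0])];print(len(P),np.percentile(P[:,2],[2,50,98]))
t=P[P[:,2]>np.percentile(P[:,2],98)-.006];print("handle top",t.mean(0),t.min(0),t.max(0))
for z in(.15,.17,.19,.21,.23):
    q=P[abs(P[:,2]-z)<.01]
    if len(q):print(z,len(q),(q.min(0)+q.max(0))[:2]/2,q.max(0)-q.min(0))
def ray(u,v,z):
    a=pw(s,u,v,1.);c=pw(s,u,v,0.);k=(z-c[2])/(a-c)[2];return c+k*(a-c)
print("ray",ray(325,241,.243))
W=w[160:250,285:360].reshape(-1,3);q=W[abs(W[:,2]-.1)<.004];print("holder rim",len(q),(q.min(0)+q.max(0))/2,q.max(0)-q.min(0))
W=w[140:230,30:160].reshape(-1,3);q=W[(abs(W[:,2]-.105)<.005)];print("beaker rim",len(q),(q.min(0)+q.max(0))/2,q.min(0),q.max(0))
st=readout.sense();print(st["tcp_pos"],st["qd"]);plan(.433,-.3045,.37)
E
```

```text
575 [0.2383 0.2437 0.2454]
handle top [ 0.4328 -0.3081  0.2436] [ 0.4219 -0.3182  0.2395] [ 0.4424 -0.2981  0.2461]
0.15 5 [ 0.44   -0.3103] [0.0046 0.0131 0.0034]
0.17 1 [ 0.4391 -0.3158] [0. 0. 0.]
0.23 18 [ 0.4382 -0.3078] [0.0078 0.0196 0.0043]
ray [ 0.4324 -0.3081  0.243 ]
holder rim 722 [ 0.4327 -0.3082  0.1   ] [0.0638 0.0674 0.0079]
beaker rim 889 [ 0.452  -0.0205  0.104 ] [ 0.4198 -0.0565  0.1   ] [0.4842 0.0155 0.108 ]
[ 0.435  -0.3005  0.37  ] [-0.0584  0.0037 -0.0044 -0.0367 -0.0024 -0.0673]
turn [-0.17 -0.05  0.21] shift [-2.1  4.   0. ]
```

Emit:
{"op": "move_arm", "data": {"rows": [[0, 0, 0, 0, 2.5, 25, 0], [0, 0, 0, 0, 2.5, 60, 0], [0, 0, 0, 0, 2.5, 95, 0], [0, 0, 0, 0, 2.5, 125, 0], [0, 0, 0, 0, 2.5, 145, 0], [0, 0, 0, 0, 2.5, 151, 0], [0, 0, 0, 0, 2.5, 151, 0.3], [0, 0, 0, 0, 2.5, 151, 0.6], [0, 0, 0, 0, 2.5, 151, 1], [0, 0, 0, 0, 2.5, 151, 1], [0, 0, 0, 0, 2.5, 151, 1], [0, 0, 0, 0, 2.5, 151, 1]], "squeeze": 60}}

```text
t: 2.15
tcp_pos: [0.4336, -0.3079, 0.2208]
tool_rot: [1.0, -0.0, 0.001, 0.001]
force: [0.2, 0.5, 5.1]
finger_gap: 0.238
gripper_force: 58.9
```

Emit:
{"op": "move_arm", "data": {"rows": [[0, 0, 0, 0, 0, 0, 1], [0, 0, 0, 0, 0, 0, 1], [0, 0, 0, 0, 0, 0, 1], [0, 0, 0, 0, 0, 0, 1]]}}

```text
t: 2.48
tcp_pos: [0.4337, -0.3079, 0.2208]
tool_rot: [1.0, -0.0, 0.001, 0.001]
force: [-0.3, -0.3, 6.1]
finger_gap: 0.243
gripper_force: 59.0
```

Emit:
{"op": "move_arm", "data": {"rows": [[0, 0, 0, 0, 0, -10, 1], [0, 0, 0, 0, 0, -30, 1], [0, 0, 0, 0, 0, -55, 1], [0, 0, 0, 0, 0, -85, 1], [0, 0, 0, 0, 0, -115, 1], [0, 0, 0, 0, 0, -135, 1], [0, 0, 0, 0, 0, -145, 1], [0, 0, 0, 0, 0, -145, 1], [0, 0, 0, 1, -10, -145, 1], [0, 0, 0, 2, -30, -145, 1], [0, 0, 0, 3, -55, -145, 1], [0, 0, 0, 5, -80, -145, 1]]}}

```text
t: 3.48
tcp_pos: [0.4368, -0.2253, 0.3618]
tool_rot: [1.0, -0.001, -0.002, -0.002]
force: [0.5, 0.0, -0.7]
finger_gap: 0.247
gripper_force: 58.7
```

Emit:
{"op": "move_arm", "data": {"rows": [[0, 0, 0, 2, -25, 0, 1], [0, 0, 0, 4, -52, 0, 1], [0, 0, 0, 6, -80, 0, 1], [0, 0, 0, 7, -107, 0, 1], [0, 0, 0, 8, -134, 0, 1], [0, 0, 0, 10, -160, 0, 1], [0, 0, 0, 12, -180, 0, 1], [0, 0, 0, 13, -195, 0, 1], [0, 0, 0, 14, -204, 0, 1], [0, 0, 0, 14, -207, 0, 1], [0, 0, 0, 14, -207, 0, 1], [0, 0, 0, 14, -207, 0, 1]]}}

```text
t: 4.48
tcp_pos: [0.4519, -0.0207, 0.3637]
tool_rot: [1.0, -0.0, -0.001, 0.0]
force: [-0.7, 0.1, -0.1]
finger_gap: 0.241
gripper_force: 58.7
```

```bash
python3 - <<'E'
from h import *
import pickle
s=imaging.snapshot("wrist");save(s,"pics/w2.png");t=imaging.snapshot("top");pickle.dump((s,t),open("w2.pkl","wb"))
st=readout.sense();print(st["tcp_pos"],st["tool_rot"],st["force"],st["qd"].round(3),st["finger_gap"],st["t"])
w=cloud(s);I=s["img"].astype(int)
m=(I[...,2]>90)&(I[...,0]<60)&(abs(w[...,2]-.104)<.006);m&=(abs(w[...,0]-.452)<.06)&(abs(w[...,1]+.02)<.06)
q=w[m];print(len(q),q.min(0),q.max(0),(q.min(0)+q.max(0))/2)
E
```

```text
[ 0.45221278 -0.0211723   0.36402623] [ 9.99999537e-01 -9.14686305e-04 -2.83713772e-04  8.96948584e-05] [-0.1474346  -0.59311988 -0.22930835] [-0.003 -0.003 -0.004  0.003  0.001  0.003] 0.2412913566256238 4.5833
370 [ 0.43252651 -0.05356708  0.09808794] [0.48419858 0.01524901 0.10829571] [ 0.45836255 -0.01915904  0.10319183]
```

View pics/w2.png

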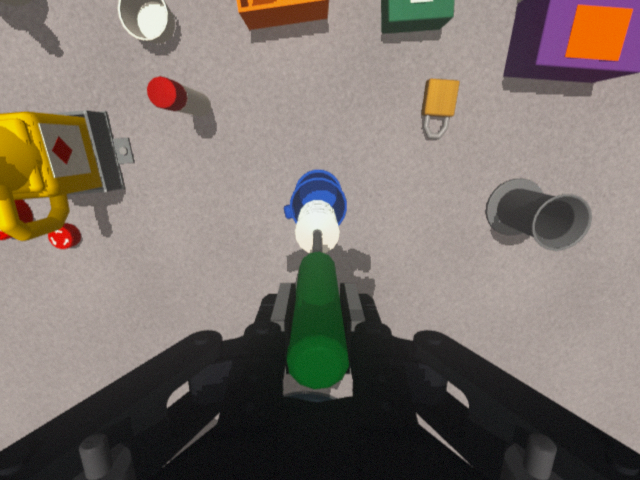

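The wrist view shows the brush hanging from the grip with its head at (317,228), above the beaker rim at (320,200). I'll measure the head's offset next.

```bash
python3 - <<'E'
from h import *
import pickle
s,t=pickle.load(open("w2.pkl","rb"))
w=cloud(s)[185:260,280:360].reshape(-1,3)
for z0 in(.15,.17,.19,.2,.21,.22,.25):
    q=w[abs(w[:,2]-z0)<.008];
    if len(q):print(z0,len(q),q.min(0),q.max(0),(q.min(0)+q.max(0))[:2]/2)
for n in("scene",):
    s=imaging.snapshot(n);W=cloud(s);W=W[(abs(W[...,0]-.452)<.04)&(abs(W[...,1]+.02)<.035)]
    for z0 in np.arange(.13,.24,.02):
        q=W[abs(W[:,2]-z0)<.01]
        if len(q):print(n,z0,len(q),q.min(0),q.max(0),(q.min(0)+q.max(0))[1]/2)
E
```

```text
0.15 59 [ 0.45281989 -0.03949849  0.15419717] [ 0.4671951  -0.00560492  0.15741433] [ 0.46000749 -0.02255171]
0.17 105 [ 0.45249583 -0.03794456  0.16476832] [ 0.46703329 -0.00323025  0.17796612] [ 0.45976456 -0.02058741]
0.19 79 [ 0.45261201 -0.03959627  0.1872531 ] [ 0.46755356 -0.00533543  0.19758142] [ 0.46008278 -0.02246585]
0.2 102 [ 0.45278159 -0.03803684  0.19758142] [ 0.46796412 -0.00328263  0.20191728] [ 0.46037285 -0.02065974]
0.21 1278 [ 0.43206821 -0.04006267  0.20938071] [ 0.46763388 -0.00303057  0.21764578] [ 0.44985105 -0.02154662]
0.22 784 [ 0.43206821 -0.03999373  0.21200518] [ 0.46763388 -0.00381715  0.22759104] [ 0.44985105 -0.02190544]
0.25 53 [ 0.45101975 -0.02452819  0.24279169] [ 0.45321794 -0.01854588  0.25788878] [ 0.45211884 -0.02153704]
scene 0.15 50 [ 0.44237064 -0.03666736  0.1503009 ] [ 0.47234327 -0.00207312  0.15978373] -0.019370239366407468
scene 0.16999999999999998 100 [ 0.4375711  -0.03623279  0.16006225] [ 0.47223774 -0.00208196  0.17984138] -0.019157377732490547
scene 0.18999999999999997 106 [ 0.43541597 -0.03750198  0.18035973] [ 0.47164175 -0.00105036  0.19955653] -0.019276166473474594
scene 0.20999999999999996 188 [ 0.4350825 -0.0402677  0.200204 ] [ 0.47173861 -0.00214567  0.21882722] -0.02120668372253913
scene 0.22999999999999995 21 [ 0.44856658 -0.023888    0.22093261] [ 0.45726366 -0.01707023  0.23993297] -0.020479117083004303
```

Emit:
{"op": "move_arm", "data": {"rows": [[0, 0, 0, 1.5, -1, 10, 1], [0, 0, 0, 1.5, -1, 25, 1], [0, 0, 0, 1.5, -1, 40, 1], [0, 0, 0, 1.5, -1, 55, 1], [0, 0, 0, 1.5, -1, 75, 1], [0, 0, 0, 1.5, -1, 95, 1], [0, 0, 0, 1.5, -1, 115, 1], [0, 0, 0, 1.5, -1, 130, 1], [0, 0, 0, 1.5, -1, 138, 1], [0, 0, 0, 1.5, -1, 138, 1], [0, 0, 0, 1.5, -1, 138, 1], [0, 0, 0, 1.5, -1, 138, 1]]}}

```text
t: 5.63
tcp_pos: [0.4545, -0.0199, 0.2272]
tool_rot: [1.0, -0.001, 0.001, 0.0]
force: [-0.0, 0.2, -0.0]
finger_gap: 0.242
gripper_force: 58.7
```

Emit:
{"op": "move_arm", "data": {"rows": [[0, 0, 0, 0, 0, 2, 1], [0, 0, 0, 0, 0, 2, 1], [0, 0, 0, 0, 0, -8, 1], [0, 0, 0, 0, 0, -25, 1], [0, 0, 0, 0, 0, -42, 1], [0, 0, 0, 0, 0, -52, 1], [0, 0, 0, 0, 0, -54, 1], [0, 0, 0, 0, 0, -54, 1], [0, 0, 0, 0, 0, -54, 1], [0, 0, 0, 0, 0, -54, 1]]}}

```text
t: 6.47
tcp_pos: [0.4532, -0.0193, 0.2796]
tool_rot: [1.0, -0.0, -0.001, -0.0]
force: [-0.6, -0.5, 0.2]
finger_gap: 0.237
gripper_force: 58.8
```

Emit:
{"op": "move_arm", "data": {"rows": [[0, 0, 0, 0, 0, 10, 1], [0, 0, 0, 0, 0, 25, 1], [0, 0, 0, 0, 0, 40, 1], [0, 0, 0, 0, 0, 52, 1], [0, 0, 0, 0, 0, 56, 1], [0, 0, 0, 0, 0, 56, 1], [0, 0, 0, 0, 0, 56, 1], [0, 0, 0, 0, 0, 56, 1], [0, 0, 0, 0, 0, 56, 1]]}}

```text
t: 7.22
tcp_pos: [0.4542, -0.0196, 0.225]
tool_rot: [1.0, -0.0, 0.001, 0.0]
force: [-0.4, -0.2, -0.7]
finger_gap: 0.239
gripper_force: 58.7
```

Emit:
{"op": "move_arm", "data": {"rows": [[0, 0, 0, 0, 0, -10, 1], [0, 0, 0, 0, 0, -25, 1], [0, 0, 0, 0, 0, -42, 1], [0, 0, 0, 0, 0, -54, 1], [0, 0, 0, 0, 0, -56, 1], [0, 0, 0, 0, 0, -56, 1], [0, 0, 0, 0, 0, -56, 1], [0, 0, 0, 0, 0, -56, 1]]}}

```text
t: 7.88
tcp_pos: [0.4531, -0.0192, 0.2796]
tool_rot: [1.0, -0.0, -0.001, -0.0]
force: [0.2, 0.2, -0.8]
finger_gap: 0.242
gripper_force: 58.8
```

Emit:
{"op": "move_arm", "data": {"rows": [[0, 0, 0, 0, 0, 10, 1], [0, 0, 0, 0, 0, 25, 1], [0, 0, 0, 0, 0, 40, 1], [0, 0, 0, 0, 0, 52, 1], [0, 0, 0, 0, 0, 56, 1], [0, 0, 0, 0, 0, 56, 1], [0, 0, 0, 0, 0, 56, 1], [0, 0, 0, 0, 0, 56, 1], [0, 0, 0, 0, 0, 56, 1]]}}

```text
t: 8.63
tcp_pos: [0.4542, -0.0196, 0.225]
tool_rot: [1.0, -0.0, 0.001, 0.0]
force: [-0.2, -0.2, -0.7]
finger_gap: 0.243
gripper_force: 58.7
```

```bash
python3 - <<'E'
from h import *
s=imaging.snapshot("wrist");st=readout.sense();print(st["t"],st["tcp_pos"],st["force"],st["finger_gap"])
w=cloud(s);I=s["img"].astype(int)
m=(I[...,2]>90)&(I[...,0]<60)&(abs(w[...,2]-.104)<.006);m&=(abs(w[...,0]-.452)<.06)&(abs(w[...,1]+.02)<.06)
q=w[m];print('beaker',len(q),q.min(0),q.max(0))
s=imaging.snapshot("scene");w=cloud(s);I=s["img"].astype(int)
m=(I[...,1]>90)&(I[...,0]<80)&(I[...,2]<110)&(abs(w[...,0]-.452)<.05)&(abs(w[...,1]+.02)<.04);q=w[m];print('handle',q.min(0),q.max(0))
m=(I.min(-1)>110)&(abs(w[...,0]-.452)<.03)&(abs(w[...,1]+.02)<.03)&(w[...,2]>.02);q=w[m];print('white',q.min(0),q.max(0))
W=w[(abs(w[...,0]-.452)<.05)&(abs(w[...,1]+.02)<.05)];print(len(W))
E
```

```text
8.6833 [ 0.45418696 -0.01952916  0.22495534] [-0.07200756  0.22118268  0.60200822] 0.24342637316193805
beaker 1040 [ 0.42390779 -0.05403566  0.09805943] [0.48470218 0.01659849 0.10785177]
handle [ 0.45158035 -0.02788831  0.15292768] [ 0.46749798 -0.00834502  0.2193681 ]
white [ 0.43695067 -0.04871684  0.05771742] [ 0.4804149  -0.01354432  0.20754707]
7192
```

Emit:
{"op": "move_arm", "data": {"rows": [[0, 0, 0, 0, 0, -10, 1], [0, 0, 0, 0, 0, -25, 1], [0, 0, 0, 0, 0, -42, 1], [0, 0, 0, 0, 0, -56, 1], [0, 0, 0, 0, 0, -60, 1], [0, 0, 0, 0, 0, -62, 1], [0, 0, 0, 0, 0, -75, 1], [0, 0, 0, 0, 0, -95, 1], [0, 0, 0, 0, 0, -115, 1], [0, 0, 0, 0, 0, -132, 1], [0, 0, 0, 0, 0, -140, 1], [0, 0, 0, 0, 0, -140, 1]]}}

```text
t: 9.73
tcp_pos: [0.4544, -0.0196, 0.3654]
tool_rot: [1.0, -0.0, 0.001, 0.0]
force: [-0.1, -0.3, -0.5]
finger_gap: 0.242
gripper_force: 58.8
```

Emit:
{"op": "move_arm", "data": {"rows": [[0, 0, 0, -1, 10, 0, 1], [0, 0, 0, -3, 30, 0, 1], [0, 0, 0, -5, 58, 0, 1], [0, 0, 0, -7, 86, 0, 1], [0, 0, 0, -9, 114, 0, 1], [0, 0, 0, -11, 142, 0, 1], [0, 0, 0, -13, 170, 0, 1], [0, 0, 0, -15, 198, 0, 1], [0, 0, 0, -17, 224, 0, 1], [0, 0, 0, -19, 248, 0, 1], [0, 0, 0, -20, 268, 0, 1], [0, 0, 0, -20.5, 280, 0, 1]]}}

```text
t: 10.73
tcp_pos: [0.4318, -0.3018, 0.3622]
tool_rot: [1.0, -0.001, -0.001, -0.001]
force: [0.4, -0.5, -0.0]
finger_gap: 0.245
gripper_force: 58.8
```

Emit:
{"op": "move_arm", "data": {"rows": [[0, 0, 0, 0, 5, 0, 1], [0, 0, 0, 0, 8, 0, 1], [0, 0, 0, 0, 8, 0, 1], [0, 0, 0, 0, 8, 0, 1], [0, 0, 0, 0, 8, 0, 1]]}}

```text
t: 11.15
tcp_pos: [0.4331, -0.3062, 0.3643]
tool_rot: [1.0, 0.0, -0.0, -0.0]
force: [0.6, -0.1, -1.1]
finger_gap: 0.236
gripper_force: 58.8
```

```bash
python3 - <<'E'
from h import *
import pickle
s=imaging.snapshot("wrist");t=imaging.snapshot("top");sc=imaging.snapshot("scene")
st=readout.sense();print(st["t"],st["tcp_pos"],st["qd"].round(3))
from m import circ
for n,x in(("wrist",s),("top",t),("scene",sc)):
    w=cloud(x);W=w[(abs(w[...,0]-.4325)<.05)&(abs(w[...,1]+.307)<.05)]
    q=W[abs(W[:,2]-.1)<.004];print(n,'holder',len(q),(q.min(0)+q.max(0))/2,(q.max(0)-q.min(0)),circ(q))
    q=W[(W[:,2]>.145)&(W[:,2]<.21)];print('  head',len(q),(q.min(0)+q.max(0))/2,q.max(0)-q.min(0))
I=np.hstack([s["img"][140:340,220:420],sc["img"][60:200,196:336].repeat(1,0)[:140]] if 0 else [cv2.resize(s["img"][140:340,220:420],(400,400)),cv2.resize(sc["img"][60:200,196:336],(400,400))])
cv2.imwrite("pics/w3.png",I[...,::-1])
E
```

```text
11.3 [ 0.43317184 -0.3065707   0.36453789] [-0.002  0.003 -0.004 -0.001  0.     0.001]
wrist holder 628 [ 0.43660925 -0.30869093  0.09983967] [0.05692743 0.06864394 0.00767179] (array([ 0.43137714, -0.3084769 ]), np.float64(0.031362144631287454))
  head 379 [ 0.44130627 -0.30670843  0.17815975] [0.015793   0.0364135  0.04829243]
top holder 92 [ 0.43332193 -0.29613348  0.09991518] [0.06164302 0.04603318 0.007805  ] (array([ 0.43033083, -0.30633498]), np.float64(0.031414894018628875))Traceback (most recent call last):
  File "<stdin>", line 9, in <module>
    return umr_minimum(a, axis, None, out, keepdims, initial, where)
ValueError: zero-size array to reduction operation minimum which has no identity
```

The holder hasn't moved and the head is centred within about 2 mm, so I insert the brush and release it.

Emit:
{"op": "move_arm", "data": {"rows": [[0, 0, 0, 0, 1, 10, 1], [0, 0, 0, 0, 1, 25, 1], [0, 0, 0, 0, 1, 40, 1], [0, 0, 0, 0, 1, 55, 1], [0, 0, 0, 0, 1, 70, 1], [0, 0, 0, 0, 1, 85, 1], [0, 0, 0, 0, 1, 100, 1], [0, 0, 0, 0, 1, 115, 1], [0, 0, 0, 0, 1, 128, 1], [0, 0, 0, 0, 1, 137, 1], [0, 0, 0, 0, 1, 141, 1], [0, 0, 0, 0, 1, 141, 1]]}}

```text
t: 12.3
tcp_pos: [0.4326, -0.3079, 0.2222]
tool_rot: [1.0, -0.0, -0.001, -0.001]
force: [0.5, 0.2, -0.7]
finger_gap: 0.24
gripper_force: 58.8
```

Emit:
{"op": "move_arm", "data": {"rows": [[0, 0, 0, 0, 0, 2, 1], [0, 0, 0, 0, 0, 2, 1], [0, 0, 0, 0, 0, 2, 1], [0, 0, 0, 0, 0, 2, 1]]}}

```text
t: 12.63
tcp_pos: [0.4333, -0.3087, 0.2219]
tool_rot: [1.0, -0.0, 0.0, 0.001]
force: [0.3, 0.4, -0.5]
finger_gap: 0.242
gripper_force: 58.8
```

Emit:
{"op": "move_arm", "data": {"rows": [[0, 0, 0, 0, 0, 0.5, 0.8], [0, 0, 0, 0, 0, 0.5, 0.6], [0, 0, 0, 0, 0, 0.5, 0.4], [0, 0, 0, 0, 0, 0.5, 0.2], [0, 0, 0, 0, 0, 0, 0], [0, 0, 0, 0, 0, 0, 0], [0, 0, 0, 0, 0, -15, 0], [0, 0, 0, 0, 0, -40, 0], [0, 0, 0, 0, 0, -75, 0], [0, 0, 0, 0, 0, -110, 0], [0, 0, 0, 0, 0, -140, 0], [0, 0, 0, 0, 0, -150, 0]]}}

```text
t: 13.63
tcp_pos: [0.4345, -0.3099, 0.3765]
tool_rot: [1.0, -0.0, 0.003, 0.004]
force: [0.9, -0.6, 0.2]
finger_gap: 0.997
gripper_force: 0.0
```

```bash
python3 - <<'E'
from h import *
from m import circ
s=imaging.snapshot("wrist");sc=imaging.snapshot("scene")
st=readout.sense();print(st["t"],st["tcp_pos"],st["force"])
for n,x in(("wrist",s),("scene",sc)):
    w=cloud(x);I=x["img"].astype(int);k=(abs(w[...,0]-.4325)<.05)&(abs(w[...,1]+.307)<.05)
    m=k&(I[...,1]>90)&(I[...,0]<80)&(I[...,2]<110);q=w[m];q=q[q[:,2]>.14];
    for z in(.16,.2,.242):
        p=q[abs(q[:,2]-z)<.008]
        if len(p):print(n,z,len(p),(p.min(0)+p.max(0))/2,p.max(0)-p.min(0))
    q=w[k];q=q[abs(q[:,2]-.1)<.004];print('  holder',circ(q))
plan(.4925,.3065,.32)
cv2.imwrite("pics/w3.png",np.hstack([cv2.resize(s["img"][140:340,220:420],(400,400)),cv2.resize(sc["img"][60:200,196:336],(400,400))])[...,::-1])
E
```

```text
13.7333 [ 0.43376261 -0.30915891  0.37360365] [ 0.24342323 -0.63023609  0.39093785]
wrist 0.16 6 [ 0.4388945  -0.30913741  0.15765638] [0.00344079 0.01641488 0.00706236]
wrist 0.242 555 [ 0.43146267 -0.30841699  0.24079189] [0.02068438 0.02071164 0.01078187]
  holder (array([ 0.43135362, -0.30853491]), np.float64(0.031249471790309687))
scene 0.16 15 [ 0.4362547  -0.30392586  0.16041835] [0.0167799  0.01597134 0.01362359]
scene 0.2 23 [ 0.43694086 -0.3052991   0.19981902] [0.01697043 0.01143985 0.01554924]
scene 0.242 50 [ 0.43665331 -0.30566847  0.24093248] [0.01976595 0.01962852 0.01138852]
  holder (array([ 0.43481373, -0.30693463]), np.float64(0.03096899208081772))
turn [ 0.24 -0.22 -0.04] shift [  58.1 -615.9   51.2]
```

View pics/w3.png

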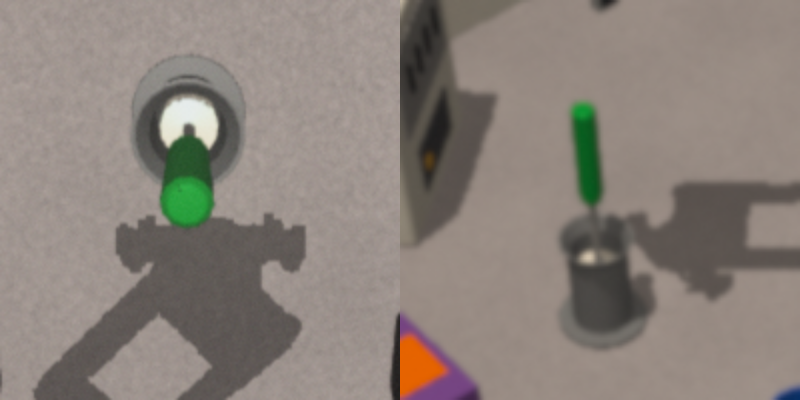

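The crop shows the brush standing upright in its holder: handle end at (187,203) in the left half, and the same in the right half. Now on to the jug.

Emit:
{"op": "move_arm", "data": {"rows": [[0, 0, 0, 2, -15, 0, 0], [0, 0, 0, 4, -40, 0, 0], [0, 0, 0, 7, -70, 0, 0], [0, 0, 0, 11, -102, 0, 0], [0, 0, 0, 15, -136, 0, 0], [0, 0, 0, 19, -170, 0, 0], [0, 0, 0, 23, -204, 0, 0], [0, 0, 0, 27, -238, 0, 0], [0, 0, 0, 31, -272, 0, 0], [0, 0, 0, 35, -306, 0, 0], [0, 0, 0, 39, -340, 0, 0], [0, 0, 0, 43, -374, 0, 0]]}}

```text
t: 14.73
tcp_pos: [0.4741, 0.0682, 0.3686]
tool_rot: [1.0, -0.0, -0.003, -0.0]
force: [1.3, -0.3, 0.2]
finger_gap: 0.999
gripper_force: 0.0
```

Emit:
{"op": "move_arm", "data": {"rows": [[0, 0, 0, 4, -33, 0, 0], [0, 0, 0, 8, -66, 0, 0], [0, 0, 0, 12, -99, 0, 0], [0, 0, 0, 16, -132, 0, 0], [0, 0, 0, 20, -163, 0, 0], [0, 0, 0, 24, -192, 0, 0], [0, 0, 0, 27, -215, 0, 0], [0, 0, 0, 29, -231, 0, 0], [0, 0, 0, 31, -240, 5, 0], [0, 0, 0, 31, -242, 10, 0], [0, 0, 0, 31, -242, 10, 0], [0, 0, 0, 31, -242, 10, 0]]}}

```text
t: 15.73
tcp_pos: [0.5065, 0.3066, 0.3596]
tool_rot: [1.0, -0.001, -0.002, 0.001]
force: [-1.1, -0.3, 0.5]
finger_gap: 0.998
gripper_force: 0.0
```

```bash
python3 - <<'E'
from h import *
import pickle
s=imaging.snapshot("wrist");pickle.dump(s,open("w4.pkl","wb"));save(s,"pics/w4.png")
st=readout.sense();print(st["t"],st["tcp_pos"],st["tool_rot"].round(4),st["q"].round(3),st["qd"].round(3))
w=cloud(s);I=s["img"].astype(int)
m=(I[...,0]>120)&(I[...,1]<70)&(I[...,2]<70)&(abs(w[...,0]-.508)<.05)&(abs(w[...,1]-.306)<.05)&(w[...,2]>.18)
q=w[m];v,u=np.where(m);print(len(q),u.mean(),v.mean(),np.percentile(q[:,2],[5,50,95,99]))
t=q[q[:,2]>.209];print(t.min(0),t.max(0),(t.min(0)+t.max(0))/2,cv2.minEnclosingCircle((t[:,:2]*1000).astype(np.float32)))
E
```

```text
15.7833 [0.50694879 0.30646664 0.36035648] [ 1.0e+00 -9.0e-04 -1.1e-03  6.0e-04] [ 0.355  0.384  1.381 -0.     1.379  1.928] [-0.005 -0.014 -0.016  0.002  0.001  0.001]
2368 317.80785472972974 228.7998310810811 [0.2118421  0.21651526 0.2177721  0.21822344]
[0.48230324 0.28089279 0.20906219] [0.53176607 0.32870777 0.21908451] [0.50703466 0.30480028 0.21407335] ((507.00244140625, 304.9027404785156), 24.953550338745117)
```

View pics/w4.png

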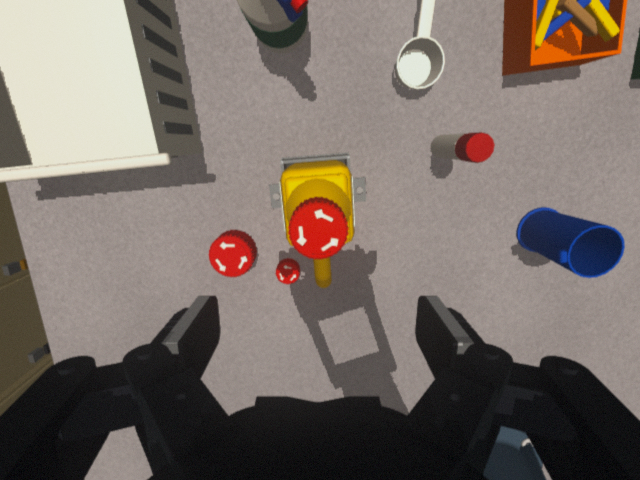

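The wrist view shows the jug cap at (318,229), centred at (0.507, 0.305), with the loose caps at (232,254) and (288,271). The fingers have room to come down.

Emit:
{"op": "move_arm", "data": {"rows": [[0, 0, 0, 0, 1.5, 15, 0], [0, 0, 0, 0, 1.5, 40, 0], [0, 0, 0, 0, 1.5, 70, 0], [0, 0, 0, 0, 1.5, 100, 0], [0, 0, 0, 0, 1.5, 125, 0], [0, 0, 0, 0, 1.5, 143, 0], [0, 0, 0, 0, 1.5, 151, 0], [0, 0, 0, 0, 1.5, 153, 0], [0, 0, 0, 0, 1.5, 153, 0], [0, 0, 0, 0, 1.5, 153, 0.1], [0, 0, 0, 0, 1.5, 153, 0.2], [0, 0, 0, 0, 1.5, 153, 0.3]], "squeeze": 45}}

```text
t: 16.78
tcp_pos: [0.5082, 0.3063, 0.2098]
tool_rot: [1.0, -0.0, 0.001, -0.001]
force: [-0.2, -0.1, -0.7]
finger_gap: 0.699
gripper_force: 0.0
```

Emit:
{"op": "move_arm", "data": {"rows": [[0, 0, 0, 0, 0, 0, 0.35], [0, 0, 0, 0, 0, 0, 0.4], [0, 0, 0, 0, 0, 0, 0.45], [0, 0, 0, 0, 0, 0, 0.5], [0, 0, 0, 0, 0, 0, 0.7], [0, 0, 0, 0, 0, 0, 1], [0, 0, 0, 0, 0, 0, 1], [0, 0, 0, 0, 0, 0, 1]]}}

```text
t: 17.45
tcp_pos: [0.5077, 0.3062, 0.2091]
tool_rot: [1.0, -0.0, 0.0, -0.0]
force: [-0.8, -0.7, 6.3]
finger_gap: 0.563
gripper_force: 45.9
```

Emit:
{"op": "move_arm", "data": {"rows": [[0, 0, 0, 0, 0, 1, 1], [0, 0, 0, 0, 0, 2, 1], [0, 0, 0, 0, 0, 3, 1], [0, 0, 0, 0, 0, 4, 1], [0, 0, 0, 0, 0, 5, 1], [0, 0, 0, 0, 0, 6, 1], [0, 0, 0, 0, 0, 6, 1], [0, 0, 0, 0, 0, 6, 1], [0, 0, 0, 0, 0, 6, 1], [0, 0, 0, 0, 0, 6, 1]]}}

```text
t: 18.28
tcp_pos: [0.5077, 0.3062, 0.2044]
tool_rot: [1.0, -0.0, 0.001, -0.0]
force: [-3.4, -1.1, 11.2]
finger_gap: 0.564
gripper_force: 46.6
```

Emit:
{"op": "move_arm", "data": {"rows": [[0, 0, 0, 0, 0, 1, 1], [0, 0, 0, 0, 0, 1.3, 1], [0, 0, 0, 0, 0, 1.3, 1], [0, 0, -3, 0, 0, 1.3, 1], [0, 0, -7, 0, 0, 1.3, 1], [0, 0, -11, 0, 0, 1.3, 1], [0, 0, -15, 0, 0, 1.3, 1], [0, 0, -19, 0, 0, 1.3, 1], [0, 0, -23, 0, 0, 1.3, 1], [0, 0, -27, 0, 0, 1.3, 1], [0, 0, -31, 0, 0, 1.3, 1], [0, 0, -35, 0, 0, 1.3, 1]]}}

```text
t: 19.28
tcp_pos: [0.5087, 0.3068, 0.2037]
tool_rot: [0.953, 0.302, 0.002, -0.0]
force: [-2.4, -0.0, 12.9]
finger_gap: 0.567
gripper_force: 46.7
```

```bash
python3 - <<'E'
from h import *
import pickle
st=readout.sense();print(st["ft_torque"],st["force"])
for n in("wrist","top"):
    s=imaging.snapshot(n);save(s,f"{n}5.png")
    w=cloud(s);I=s["img"].astype(int)
    m=(abs(w[...,0]-.507)<.04)&(abs(w[...,1]-.305)<.04)&(w[...,2]>.195)&(I[...,0]>110)
    v,u=np.where(m);print(n,len(u),u.min(),u.max(),v.min(),v.max())
a=cv2.imread("wrist5.png")[150:330,220:420];b=cv2.imread("top5.png")[235:325,150:250]
cv2.imwrite("pics/w5.png",np.hstack([cv2.resize(a,(400,360)),cv2.resize(b,(400,360))]))
E
```

```text
[-0.08548302  0.32805255 -0.04236439] [-2.37348718e+00 -2.19749591e-03  1.29243124e+01]
wrist 12201 126 450 263 479
top 130 136 215 228 273
```

View pics/w5.png

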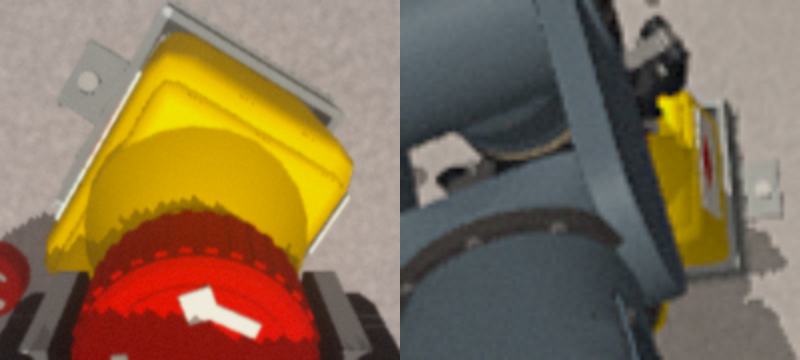

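The wrist crop shows the cap held between the fingers. Its arrow, at (220,312), keeps its direction relative to the gripper while the jug looks turned, so the cap is turning with the fingers. I continue the twist.

Emit:
{"op": "move_arm", "data": {"rows": [[0, 0, -3, 0, 0, 0, 1], [0, 0, -7, 0, 0, 0, 1], [0, 0, -11, 0, 0, 0, 1], [0, 0, -15, 0, 0, 0, 1], [0, 0, -19, 0, 0, 0, 1], [0, 0, -23, 0, 0, 0, 1], [0, 0, -27, 0, 0, 0, 1], [0, 0, -31, 0, 0, 0, 1], [0, 0, -34, 0, 0, 0, 1], [0, 0, -34, 0, 0, 0, 1], [0, 0, -34, 0, 0, 0, 1]]}}

```text
t: 20.3
tcp_pos: [0.5089, 0.3068, 0.2037]
tool_rot: [0.824, 0.566, 0.002, 0.001]
force: [-2.6, 0.1, 12.5]
finger_gap: 0.566
gripper_force: 46.7
```

Emit:
{"op": "move_arm", "data": {"rows": [[0, 0, 0, 0, 0, -2, 1], [0, 0, 0, 0, 0, -5, 1], [0, 0, 0, 0, 0, -8, 1], [0, 0, 0, 0, 0, -12, 1], [0, 0, 0, 0, 0, -16, 1], [0, 0, 0, 0, 0, -20, 1], [0, 0, 0, 0, 0, -20, 1], [0, 0, 0, 0, 0, -20, 1]]}}

```text
t: 20.97
tcp_pos: [0.5074, 0.306, 0.221]
tool_rot: [0.824, 0.566, -0.0, -0.0]
force: [0.3, -1.0, -0.7]
finger_gap: 0.567
gripper_force: 46.3
```

Emit:
{"op": "move_arm", "data": {"rows": [[0, 0, 0, 0, 0, -5, 1], [0, 0, 0, 0, 0, -12, 1], [0, 0, 0, 0, 0, -20, 1], [0, 0, 0, 0, 0, -30, 1], [0, 0, 0, 0, 0, -42, 1], [0, 0, 0, 0, 0, -54, 1], [0, 0, 0, 0, 0, -64, 1], [0, 0, 0, 0, 0, -70, 1], [0, 0, 0, 0, 0, -72, 1], [0, 0, 0, 0, 0, -72, 1], [0, 0, 0, 0, 0, -72, 1], [0, 0, 0, 0, 0, -72, 1]]}}

```text
t: 21.97
tcp_pos: [0.507, 0.3059, 0.2923]
tool_rot: [0.824, 0.566, -0.001, -0.0]
force: [-0.9, -0.9, 0.4]
finger_gap: 0.564
gripper_force: 46.4
```

```bash
python3 - <<'E'
from h import *
st=readout.sense();print(st["t"],st["tcp_pos"],st["force"],st["qd"].round(3),st["finger_gap"],st["gripper_force"])
s=imaging.snapshot("scene");save(s,"pics/end.png")
E
```

```text
21.9667 [0.50700831 0.30586093 0.29226217] [-0.94148977 -0.91121428  0.43177058] [-0.002  0.004 -0.    -0.    -0.002 -0.001] 0.5642659434903744 46.36003259103745
```

View pics/end.png

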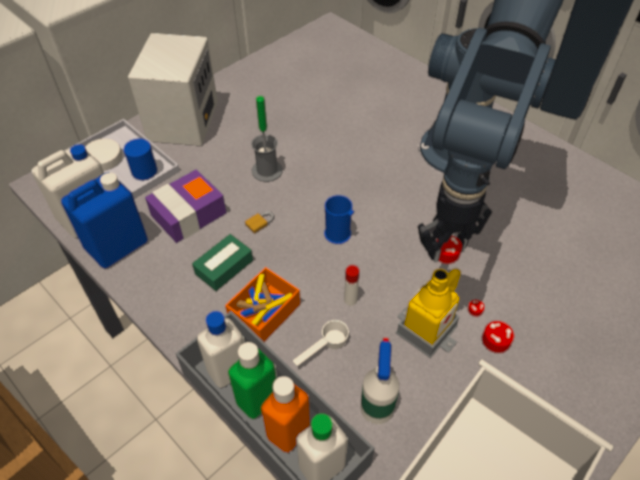

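The scene view shows the cap held at (451,250) over the open neck at (440,280). The jug is in its cradle, the brush in its holder and the beaker in place, and nothing else has moved. I'm handing in.

```bash
python3 -c "
from station import order
print(order.sign_off())"
```

```text
the job is handed in; nothing more can be done
None
```

The job is handed in, and the sign-off returned no verdict: three brush strokes done, brush back upright in its holder, and the cap pressed, twisted free and held about 6 cm above the jug's mouth at 22 s, with nothing else seen to move.

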